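# Load an LED module into the sample carousel and index it one click

## Task

LED modules are checked one after another under the light-meter head of the six-sided sample carousel. Take the loose LED module from the table, seat it fully between the pins of the empty nest at the load station (the sloping face on the carousel's left, straight opposite the meter), LED face outward, and let go of it. Then turn the carousel by its bar handle one click anticlockwise seen from above, so that the next module in line comes under the meter, and let go with the dial resting in its click; leave the other things on the table where they are.

Things in the scene. Friction and masses are not known exactly. Their poses are not given: they have to be found in the camera images.
- module_mid (a point): Centre of the loose LED module: finned aluminium heat sink 50 mm wide (x of this frame) x 60 long (y) x 28 thick (z), 0.1 kg, with a white 38 mm square LED board, 1.6 mm thick, on its flat face. It lies fins down, LED face up. +z points out of the LED face. A half turn about z makes no difference. Take it across its 50 mm width, between flat sides.
- module_led (a point): Middle of the LED board's face on the loose module, 15.6 mm from module_mid along its +z.
- carousel: Fixed stand of the sample carousel: round grey base, 300 mm diameter, 16 mm high. Origin on the dial's vertical axis at table height; -x is the load side, roughly to the robot's left. A spring plunger lies low on its robot side. On it turns the dial: a six-sided aluminium pyramid, 252 mm across flats below (32 mm up), 112 mm at its top (87 mm up), one nest on each 35 degree face; two nests are full.
- meter (a point): Middle of the black light-meter head, a tube of 45 mm diameter, 65 mm long, held on a 166 mm high mast on the right of the dial (+x side of the stand). It looks square at the nest face farthest from the load side; it reaches up to 165 mm above the table and to within 95 mm of the dial's axis. Keep clear of it.
- load_seat (a point): Centre of the floor of the nest at the load station (92 mm from the dial's axis); fixed on the stand, does not turn. That nest is empty at the start. z: straight out of the sloping face, 35 degrees from vertical, leaning to the load side; y: up the slope; x: across. A seated module has its fins on the floor, its 60 mm length along y, its centre 14 mm out along z.
- load_pin (a point): Round tip of one of the eight steel pins (8 mm diameter, 10 mm high) round the load nest's floor, fixed on the stand. In the frame of load_seat they stand at x = +-30.5, y = +-23 mm (53 mm clear width for the 50 mm module, 38 mm between the two pins of a side for a finger) and at x = +-13, y = +-35.5 mm (63 mm clear for its 60 mm length). This is the one at +30.5, +23.
- next_seat (a point): The same point at the next station, 60 degrees anticlockwise (from above) about the dial's axis from load_seat, on the side towards the robot; fixed on the stand, axes as for load_seat. After the one click the module's nest stands here.
- dial (a joint): Turn of the dial about its vertical axis, rad, growing anticlockwise from above; no end stops. A spring plunger on a six-lobed star wheel holds it in clicks at multiples of 1.047 rad (60 degrees); it starts in click 0 or 1.047, or drops into it by itself in the first second. Let go past half-way it falls into the next click. About 0.2 N m turn it out of a click.
- handle (a point): Middle of the dial's bar handle, on the dial's axis, 145 mm above the table: black bar 74 mm long (x of this frame) x 16 wide (y) x 30 tall; its top is 12 mm above this point, its underside 18 mm below. It stands on a slim post, free all round, and turns with the dial.
- spare_sink: Bystander: small bare heat sink 45 x 45 x 18 mm, no LED board. Origin under its centre.
- small_driver: Bystander: small screwdriver, 144 mm long, lying. Origin on the axis near its middle.
- mug: Bystander: striped mug, 90 mm high, 120 mm over the handle. Origin under its middle.
Things that resemble listed ones, but are neither listed nor needed, are in the scene too. What is shaped like the part that bears module_mid but purple is not meant.

How it is judged:
By the outcome, as a careful person would: the job done as asked, in the order asked, and still so for the second after the job is handed in, with the robot touching nothing.
It also fails if it takes over 51 s, if anything falls off the work surface, if the arm or the gripper's body presses on something with over 40 N, if the wrist force passes 120 N, or if a joint passes its speed limit or range.

## Robot

A 6-joint arm with a two-finger parallel gripper is mounted at the origin on a cart in front of the work surface, level with it; the furniture and walls round the work are solid. World frame = base frame: x ahead of the robot, y to its left, z up, the work surface at z = 0. Lengths are in m, angles in rad, forces in N, time in s.
With the tool pointing down it reaches from about 0.275 to 0.875 m from the base axis. Payload 12.5 kg.
Tool frame: the origin (TCP) lies between the finger pads; the fingertips stand 14 mm ahead of it and the grasp point (between the pads) lies 5 mm behind it; z points along the fingers, y is the line along which they close (so a half turn about z gives the same grasp; the last joint's range is limited). The gripper opens to 85 mm and grips with 20 to 120 N. Pads are 22 mm wide; open, the fingers measure 114 mm over their backs; the gripper's body (76 mm by 85 mm) begins 54 mm behind the grasp point. The pads swing forward as they close: fully open they stand 13 mm farther back than shut.
Start: joints at [-1.27, 0.351, 1.652, -0, 1.139, -0.085], TCP at [0.207, -0.51, 0.212] pointing down, gripper open.
Joint ranges: [-2.75, 2.75], [-0.79, 2.1], [0.01, 2.65], [-1.57, 4.71], [0.07, 3.14], [-2.87, 2.87]. Speed limits (rad/s): [2.22, 2.22, 2.79, 3.14, 3.14, 3.14].

## Interface

Orientations are given as a rotation vector (axis times angle).
In Python, from rig import robot, optics, order gives the robot as it stands.
- The arm moves only by the shell command python3 -m handwheel 'ROWS' [FORCE]. ROWS is JSON, a list of rows, each a list of 5 numbers: the opening, from 0 (shut) to 1 (fully open), then the shift along the tool's x, y, z in units of 0.75 m (1.0 is 0.75 m), then the turn about the tool's z in units of 0.5 rad (1.0 is 0.5 rad). In form: [[hand, x, y, z, roll], ...]. A call has 1 to 10 rows; each row is the pose to reach, as a shift and turn from the pose commanded when the call began, along the tool's axes at that moment; what a row does not reach only later rows make up. A row lasts 1/8 s, in which the tool goes at most 62.5 mm and 10.7 degrees, less where a joint would pass 70% of its speed; a pose out of reach is approached as far as the arm can. A call with a number of a shift or a turn outside -1 to 1 is refused whole. A call with a gripper value outside its range is refused whole. The fingers move at their own pace and stop on an object; FORCE is the grip in N (left out, the last holds). Time passes only in rows, so rows that repeat a pose let the fingers close. It gives the time, the measured TCP pose, the force, the opening and the grip force at its end, in the units of the state.
- robot.state(): the state, without advancing time (a new reading comes with each control period).
- optics.snapshot(name): name is "scene" or "top" or "wrist"; returns a dict with "frame" (420x560x3 uint8, blue, green, red), "camera_matrix" (3x3 intrinsics, pixels), "eye" and "orientation" of the camera in the world; the wrist camera has in their place "tool_from_camera" (4x4, takes a point from camera to tool coordinates, whose origin is the TCP and whose axes are the flange's). Camera axes: x right, y up, looking along -z (the intrinsics and any distortion apply to the point x, -y, -z); pixel columns grow to the right and rows downward; lengths in m; the calibration is good to about 2 mm. The wrist camera is an equidistant fisheye: a pixel r from the principal point sees the ray r / f radians off the axis. A picture is of the moment at which its call begins: read the wrist's pose just before it. There is no depth.
- order.sign_off(): hands the job in; it is judged then, once.
The state is a dict: "time": time; "q": joint angles; "dq": joint speeds; "effort": joint torques, N m; "eef_pos": TCP position; "tcp_rot": TCP orientation; "force": force on the tool from outside, world axes, zero at the start; "wrist_torque": the same for the moment, N m; "width": opening from 0.0 (shut) to 1.0 (fully open); "grip_force": force on a finger pad.
Only numpy, scipy, OpenCV 4.12 (cv2) and the standard library are available. Lean on these libraries where they do the work, as an engineer would, in place of code of your own. Each camera call takes 0.05 s, during which the arm holds its last target. There are 200 camera calls.

## Working session

There is one attempt and no reset: what is moved stays moved. The work goes in short steps, Python scripts to look and compute and a shell command to move; the robot and the scene stay as the last step left them, time stands still between calls to the robot, and variables do not carry over. Pictures are saved under pics/ and viewed, at most 10 in all, crops included, and the job is handed in when it is done.

```bash
ls; mkdir -p pics
cat > h.py <<'E'
import numpy as np, cv2
from scipy.spatial.transform import Rotation as R
from rig import robot, optics, order
def snap(n,f=None):
    s=robot.state(); o=optics.snapshot(n)
    if f: cv2.imwrite('pics/'+f,o['frame'])
    if n=='wrist':
        T=np.eye(4);T[:3,:3]=R.from_rotvec(s['tcp_rot']).as_matrix();T[:3,3]=s['eef_pos'];T=T@np.array(o['tool_from_camera'])
        o['eye']=T[:3,3];o['Rm']=T[:3,:3]
    else:
        q=np.array(o['orientation']); o['Rm']=q if q.shape==(3,3) else (R.from_rotvec(q) if q.size==3 else R.from_quat(q)).as_matrix()
        o['eye']=np.array(o['eye'])
    o['n']=n;o['K']=np.array(o['camera_matrix']);return o
def ray(o,u,v):
    K=o['K'];x=(u-K[0,2])/K[0,0];y=(v-K[1,2])/K[1,1]
    if o['n']=='wrist':
        r=np.hypot(x,y)+1e-12;d=np.array([x/r*np.sin(r),-y/r*np.sin(r),-np.cos(r)])
    else: d=np.array([x,-y,-1.])
    return o['Rm']@d
def onz(o,u,v,z):
    d=ray(o,u,v);return o['eye']+d*(z-o['eye'][2])/d[2]
def proj(o,p):
    c=o['Rm'].T@(np.array(p)-o['eye']);x,y,z=c[0],-c[1],-c[2];K=o['K']
    if o['n']=='wrist':
        r=np.hypot(x,y)+1e-12;t=np.arctan2(r,z);x,y=x/r*t,y/r*t
    else:x,y=x/z,y/z
    return np.array([K[0,0]*x+K[0,2],K[1,1]*y+K[1,2]])
E
python3 - <<'E'
from h import *
a=snap('scene');b=snap('top')
for o in(a,b):print(o['n'],o['orientation'],o['eye'],o['K'].tolist(),[k for k in o],-o['Rm'][:,2])
cv2.imwrite('pics/t1.png',b['frame']);cv2.imwrite('pics/s1.png',a['frame'])
s=robot.state();print(s)
E
```

```text
pics
scene [ 0.50031825 -1.34974134 -2.13583612] [0.00205298 0.69676404 0.53964491] [[390.7342272231868, 0.0, 278.460949412397], [0.0, 390.7342272231868, 209.74401890319822], [0.0, 0.0, 1.0]] ['frame', 'camera_matrix', 'eye', 'orientation', 'Rm', 'n', 'K'] [ 0.57804787 -0.69719905 -0.42399781]
top [ 0.15603789 -0.13558623 -1.55368072] [ 0.34056951 -0.02362826  1.46978856] [[520.2565817117992, 0.0, 285.08511602275865], [0.0, 520.2565817117992, 203.08667072511264], [0.0, 0.0, 1.0]] ['frame', 'camera_matrix', 'eye', 'orientation', 'Rm', 'n', 'K'] [ 0.18485123  0.01409707 -0.9826654 ]
{'time': 0.1, 'q': array([-1.26958940e+00,  3.51174474e-01,  1.65235690e+00,  9.88984877e-06,
        1.13909326e+00, -8.45833932e-02]), 'dq': array([ 0.00218752, -0.00141307,  0.00051522, -0.0006193 , -0.00013884,
        0.00261977]), 'effort': array([ 6.99437569e-04, -5.06832254e+01, -2.91876072e+01, -9.66850143e-05,
        2.63322378e-03, -3.05111243e-06]), 'eef_pos': array([ 0.20690138, -0.50926084,  0.21191779]), 'tcp_rot': array([-3.08231999e+00, -6.02043707e-01,  1.61158615e-04]), 'force': array([0.68703228, 0.26976136, 0.37782988]), 'wrist_torque': array([-0.02908909,  0.04377472, -0.03085185]), 'grip_force': 0.0, 'width': 1.0012745233658518}
```

View pics/t1.png

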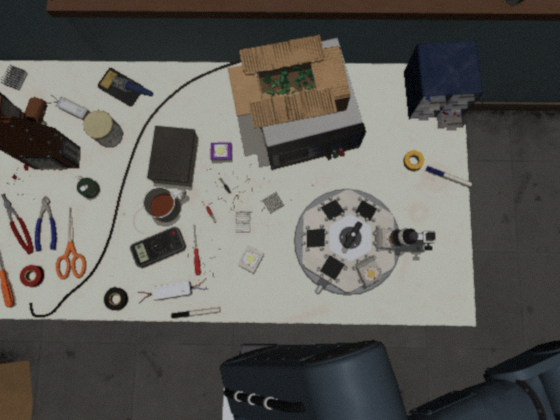

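View pics/s1.png

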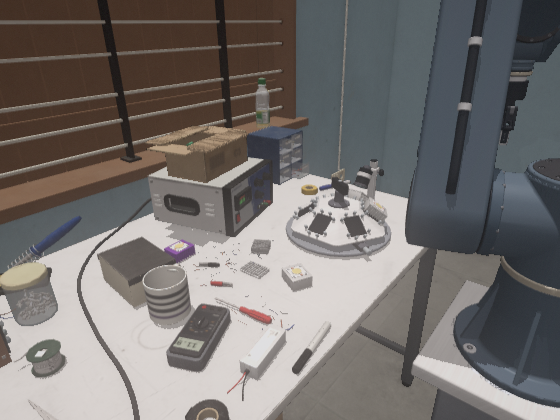

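Candidates: white-LED module at top (251,260), a purple one (221,151), bare sinks at (272,202) and (243,222). The module at (251,260) has the white board and is silver, so it fits. I'll confirm it in an enlarged crop.

Run:
```python
from h import *
f=cv2.imread('pics/t1.png')[180:300,225:445]
cv2.imwrite('pics/t1c.png',cv2.resize(f,None,fx=3.6,fy=3.6,interpolation=cv2.INTER_CUBIC))
```

```text
(no output)
```

View pics/t1c.png

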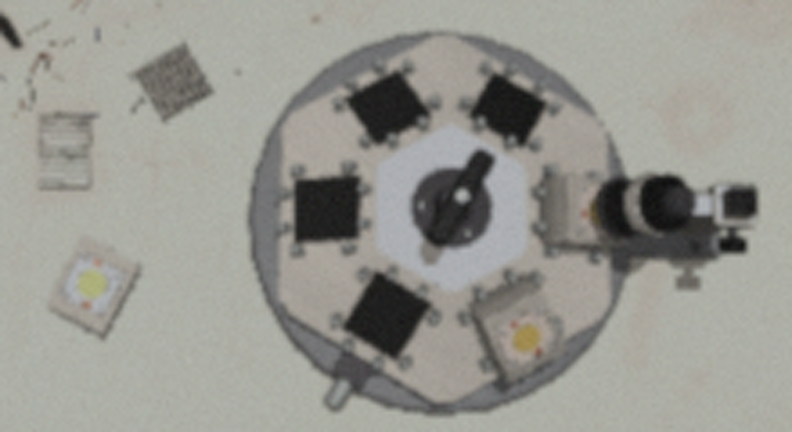

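Run:
```python
from h import *
o=snap('top'); w=snap('wrist','w0.png')
print(np.round(w['tool_from_camera'],4).tolist(),w['K'].tolist())
c=lambda u,v:(u/3.6+225-.5,v/3.6+180-.5)
P={}
for n,u,v,z in [('led',93,285,.0296),('bar1',485,160,.157),('bar2',430,245,.157),('loadseat',327,209,.0595),('nextseat',387,315,.0595),('opp',387,105,.0595),('baseL',250,212,.016),('baseR_top',440,32,.016),('base bot',447,412,.016)]:
    print(n,np.round(onz(o,*c(u,v),z),4))
```

```text
[[0.0008, 0.9658, 0.2594, 0.0674], [1.0, -0.0008, 0.0, -0.0001], [0.0002, 0.2594, -0.9658, -0.1616], [0.0, 0.0, 0.0, 1.0]] [[325.19226210127806, 0.0, 281.959814445186], [0.0, 325.19226210127806, 214.3382802877717], [0.0, 0.0, 1.0]]
led [0.4541 0.091  0.0296]
bar1 [ 0.5356 -0.1941  0.157 ]
bar2 [ 0.475  -0.1549  0.157 ]
loadseat [ 0.5113 -0.087   0.0595]
nextseat [ 0.4321 -0.1321  0.0595]
opp [ 0.5917 -0.1326  0.0595]
baseL [ 0.5135 -0.029   0.016 ]
baseR_top [ 0.6587 -0.1782  0.016 ]
base bot [ 0.3618 -0.181   0.016 ]
```

The crop confirms it: silver module with white board at top (251,259), load nest at (315,238), next nest at (332,267), handle bar around (352,236). The arm goes above the module, turning the tool as it goes.

```bash
python3 -m handwheel '[[1,0.05,-0.05,-0.053,-0.3],[1,0.12,-0.12,-0.053,-0.6],[1,0.2,-0.2,-0.053,-1],[1,0.27,-0.28,-0.053,-1],[1,0.34,-0.35,-0.053,-1],[1,0.41,-0.42,-0.053,-1],[1,0.48,-0.49,-0.053,-1],[1,0.55,-0.56,-0.053,-1],[1,0.607,-0.617,-0.053,-1],[1,0.607,-0.617,-0.053,-1]]'
for i in 1 2 3; do :; done
python3 -m handwheel '[[1,0,0,0,-0.35],[1,0,0,0,-0.7],[1,0,0,0,-1]]'; python3 -m handwheel '[[1,0,0,0,-0.35],[1,0,0,0,-0.7],[1,0,0,0,-1]]'; python3 -m handwheel '[[1,0,0,0,-0.35],[1,0,0,0,-0.7],[1,0,0,0,-1]]' ; python3 -m handwheel '[[1,0,0,0,-0.25],[1,0,0,0,-0.49],[1,0,0,0,-0.49]]'
python3 - <<'E'
from h import *
o=snap('wrist','w1.png');print(proj(o,[.454,.091,.0296]),proj(o,[.511,-.087,.06]),proj(o,[.511,-.18,.157]),robot.state()['q'])
E
```

```text
time: 1.45
eef_pos: [0.4409, 0.0588, 0.2523]
tcp_rot: [2.838, 1.347, 0.001]
force: [1.0, -0.5, -0.9]
width: 1.0
grip_force: 0.0
time: 1.82
eef_pos: [0.4403, 0.0569, 0.252]
tcp_rot: [-2.411, -2.014, 0.001]
force: [-0.5, 0.0, 0.3]
width: 0.999
grip_force: 0.0
time: 2.2
eef_pos: [0.4403, 0.0566, 0.2521]
tcp_rot: [-1.839, -2.547, 0.0]
force: [-0.8, 0.5, 0.1]
width: 1.002
grip_force: 0.0
time: 2.58
eef_pos: [0.4403, 0.0567, 0.252]
tcp_rot: [-1.151, -2.923, 0.0]
force: [0.1, -0.5, -0.1]
width: 0.998
grip_force: 0.0
time: 2.95
eef_pos: [0.4403, 0.0566, 0.252]
tcp_rot: [-0.795, -3.039, 0.0]
force: [-0.1, -0.3, -0.4]
width: 1.002
grip_force: 0.0
[311.21802348 179.20988206] [208.20245662 292.50495368] [127.41579523 363.06676539] [ 2.29957659e-02  1.10512333e-01  1.85815699e+00 -2.99819836e-06
  1.17311131e+00 -1.03437854e+00]
```

View pics/w1.png

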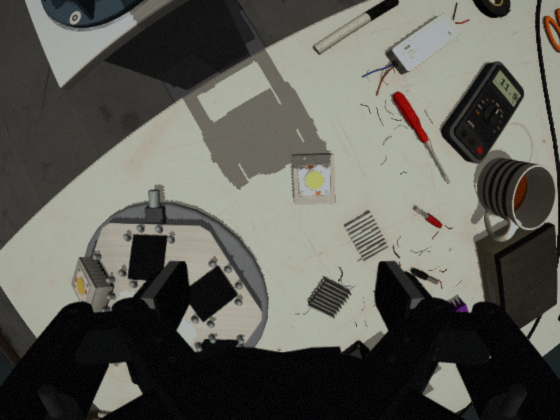

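The wrist view shows the module square in the picture with its LED at (315,180). The load nest is at about (213,292). I'll measure the module with masks.

```bash
cat >> h.py <<'E'
def led(o,x0,x1,y0,y1,z=.0296):
    f=o['frame'][y0:y1,x0:x1];h=cv2.cvtColor(f,cv2.COLOR_BGR2HSV)
    m=cv2.inRange(h,(22,70,120),(38,255,255));M=cv2.moments(m,True)
    return onz(o,M['m10']/M['m00']+x0,M['m01']/M['m00']+y0,z),M['m00']
def totool(p):
    s=robot.state();d=np.array(p)-s['eef_pos'];return R.from_rotvec(s['tcp_rot']).as_matrix().T@d/.75
E
python3 - <<'E'
from h import *
o=snap('wrist')
p,a=led(o,285,345,145,210);print(p,a,totool(p))
f=o['frame'][145:212,280:346]
cv2.imwrite('pics/w1c.png',cv2.resize(f,None,fx=9,fy=9,interpolation=cv2.INTER_CUBIC))
h=cv2.cvtColor(f,cv2.COLOR_BGR2HSV);print(h[30,:,:].tolist()[::3])
c=[(292,155),(334,155),(335,202),(293,203)]
q=np.array([onz(o,*x,.028) for x in c]);print(q.round(4),np.linalg.norm(q-np.roll(q,1,0),axis=1))
Rm=R.from_rotvec(robot.state()['tcp_rot']).as_matrix();print(Rm[:,1])
E
```

```text
[0.45600798 0.09362439 0.0296    ] 246.0 [0.00602667 0.05318769 0.29665756]
[[40, 22, 176], [35, 19, 176], [42, 19, 176], [42, 19, 175], [28, 29, 104], [21, 32, 161], [40, 5, 167], [98, 12, 177], [90, 9, 175], [32, 91, 171], [33, 109, 176], [32, 107, 177], [32, 107, 178], [32, 113, 178], [34, 42, 175], [90, 10, 177], [99, 10, 178], [24, 26, 160], [26, 25, 164], [35, 19, 173], [40, 21, 178], [35, 18, 173]]
[[0.4177 0.0849 0.028 ]
 [0.4418 0.129  0.028 ]
 [0.4935 0.1033 0.028 ]
 [0.4694 0.0577 0.028 ]] [0.05845108 0.05021441 0.05771208 0.0516632 ]
[ 4.91269782e-01  8.71007463e-01 -1.71258842e-05]
```

View pics/w1c.png

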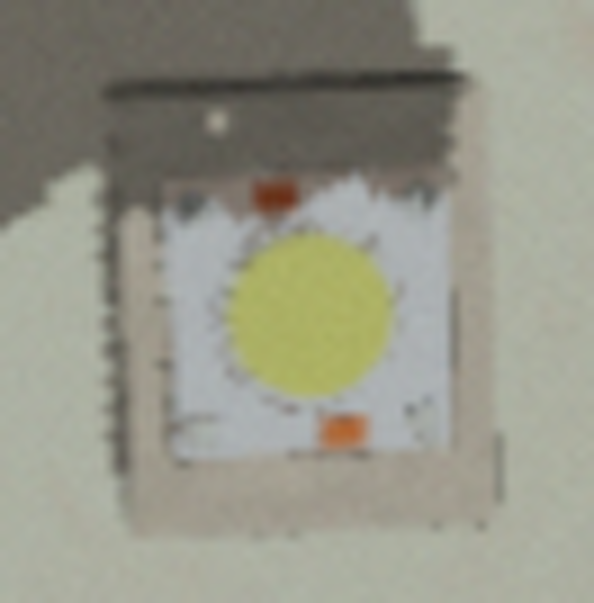

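Run:
```python
from h import *
o=snap('wrist')
c=[(115,92),(465,82),(494,525),(132,532)]
q=np.array([onz(o,280+x/9-.5,145+y/9-.5,.028) for x,y in c]);print(q.round(4),np.linalg.norm(q-np.roll(q,1,0),axis=1),q.mean(0))
Rm=R.from_rotvec(robot.state()['tcp_rot']).as_matrix();t=(q@Rm)
for a,b in[(0,1),(3,2)]:d=t[b]-t[a];print('ang of width edge vs tool y',np.degrees(np.arctan2(-d[0],d[1])))
for a,b in[(3,0),(2,1)]:d=t[b]-t[a];print('long edge vs tool x',np.degrees(np.arctan2(d[1],d[0])))
t=snap('top');print(led(t,235,268,243,276))
```

```text
[[0.4176 0.0854 0.028 ]
 [0.4388 0.1268 0.028 ]
 [0.4941 0.1022 0.028 ]
 [0.4708 0.0585 0.028 ]] [0.05958935 0.04645488 0.06056852 0.04950838] [0.45532066 0.09323565 0.028     ]
ang of width edge vs tool y -2.3153317242191442
ang of width edge vs tool y -1.28711651263329
long edge vs tool x -2.5854477862619905
long edge vs tool x -5.463632140376822Traceback (most recent call last):
  File "<stdin>", line 8, in <module>
  File "h.py", line 31, in led
    return onz(o,M['m10']/M['m00']+x0,M['m01']/M['m00']+y0,z),M['m00']
                 ~~~~~~~~^~~~~~~~~
ZeroDivisionError: float division by zero
```

```bash
python3 -m handwheel '[[1,0.006,0.053,0,-0.09],[1,0.006,0.053,0.08,-0.09],[1,0.006,0.053,0.16,-0.09],[1,0.006,0.053,0.22,-0.09],[1,0.006,0.053,0.27,-0.09],[1,0.006,0.053,0.306,-0.09],[1,0.006,0.053,0.306,-0.09]]' 25; python3 -m handwheel '[[0.4,0,0,0,0],[0.4,0,0,0,0],[0.4,0,0,0,0],[0.4,0,0,0,0],[0.4,0,0,0,0],[0.4,0,0,0,0]]' 25
```

```text
time: 4.03
eef_pos: [0.4548, 0.0934, 0.0214]
tcp_rot: [-0.726, -3.053, 0.002]
force: [-0.0, -0.6, 0.2]
width: 1.005
grip_force: 0.0
time: 4.78
eef_pos: [0.4559, 0.0935, 0.0227]
tcp_rot: [-0.725, -3.057, 0.0]
force: [-0.5, -0.0, 0.2]
width: 0.397
grip_force: 0.0
```

Run:
```python
from h import *
w=snap('wrist','w2.png')['frame'];a=cv2.resize(w,None,fx=1,fy=1)
s=snap('scene')['frame'][240:310,240:360]
cv2.imwrite('pics/c2.png',np.hstack([cv2.resize(w[60:420,60:500],(440,360)),cv2.resize(s,(360,210),interpolation=cv2.INTER_CUBIC)[:, :] if 0 else cv2.copyMakeBorder(cv2.resize(s,(360,210),interpolation=cv2.INTER_CUBIC),0,150,0,0,cv2.BORDER_CONSTANT)]))
```

```text
(no output)
```

View pics/c2.png

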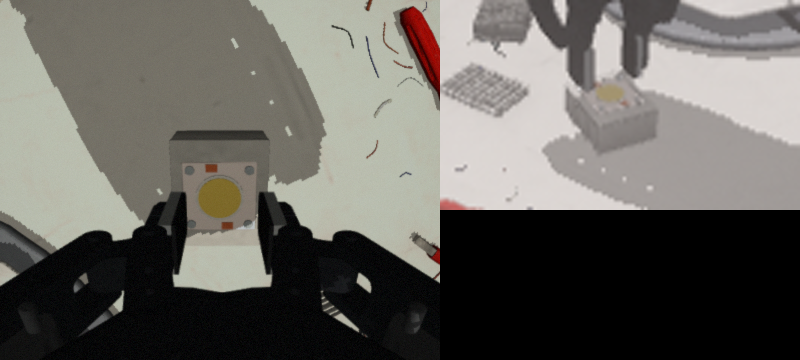

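Run:
```python
from h import *
w=snap('wrist');s=robot.state()
f=w['frame'];h=cv2.cvtColor(f,cv2.COLOR_BGR2HSV);m=cv2.inRange(h[200:300,230:330],(15,100,80),(38,255,255));M=cv2.moments(m,True)
u,v=M['m10']/M['m00']+230,M['m01']/M['m00']+200
print(u,v,M['m00'],onz(w,u,v,.0296),'tcp px',proj(w,s['eef_pos']),s['eef_pos'],s['width'])
for nm,uu,vv in(('padL tip',247,255),('padR tip',322,255)):print(nm,[ (totool(onz(w,uu,vv,z))*750).round(1).tolist() for z in(.01,.03)])
o=snap('scene');print('scene led',proj(o,[.456,.0936,.0296]),proj(o,s['eef_pos']))
h=cv2.cvtColor(o['frame'],cv2.COLOR_BGR2HSV);m=cv2.inRange(h[255:300,275:320],(15,70,80),(38,255,255));M=cv2.moments(m,True);print(M['m10']/M['m00']+275,M['m01']/M['m00']+255,M['m00'])
```

```text
279.18524096385545 257.8576807228916 1328.0 [0.45623512 0.09353027 0.0296    ] tcp px [278.9786582  252.31480496] [0.45589425 0.0935179  0.02263192] 0.4010648578288532
padL tip [[-6.8, -18.7, 12.6], [1.4, -16.3, -7.4]]
padR tip [[-6.8, 24.8, 12.6], [1.4, 22.2, -7.4]]
scene led [294.98676406 271.25591142] [295.03909357 273.78737178]
296.13793103448273 270.48275862068965 29.0
```

Run:
```python
from h import *
w=snap('wrist')['frame'][170:320,180:380];s=snap('scene')['frame'][215:305,250:350]
A=cv2.resize(w,(400,300),interpolation=cv2.INTER_CUBIC);B=cv2.resize(s,(400,360),interpolation=cv2.INTER_CUBIC)
C=np.zeros((360,800,3),np.uint8);C[:300,:400]=A;C[:,400:]=B;C=cv2.convertScaleAbs(C,alpha=1.5,beta=25)
cv2.imwrite('pics/c3.png',C)
```

```text
(no output)
```

View pics/c3.png

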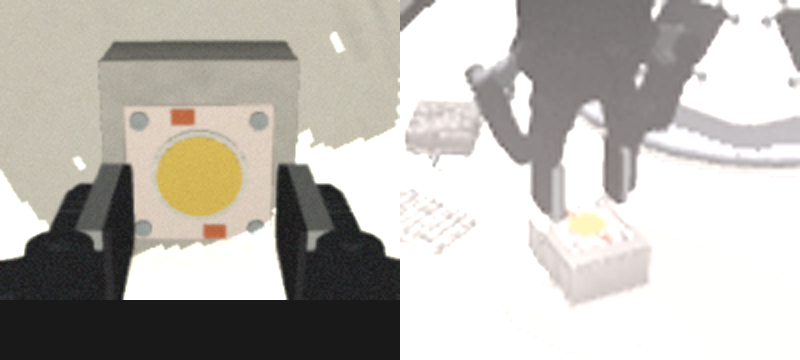

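Run:
```python
from h import *
w=snap('wrist');o=snap('scene')
for nm,a,b in(('+y',(318.5,252.5),(250+165/4,215+216/4)),('-y',(246,252.5),(250+229/4,215+200/4))):
    d1=ray(w,*a);d2=ray(o,*b);d1/=np.linalg.norm(d1);d2/=np.linalg.norm(d2)
    t=np.linalg.lstsq(np.c_[d1,-d2],o['eye']-w['eye'],rcond=None)[0];p=w['eye']+d1*t[0];q=o['eye']+d2*t[1]
    print(nm,p,q,(totool((p+q)/2)*750).round(1),np.linalg.norm(p-q))
s=robot.state();print(s['q'],s['width'],s['grip_force'],s['force'])
```

```text
+y [0.45481118 0.11422257 0.04871389] [0.45193923 0.11292905 0.04762279] [ 11.3  16.8 -25.5] 0.0033334355114331697
-y [0.43942977 0.08580241 0.05121671] [0.43093885 0.0808067  0.05006369] [ 13.9 -18.5 -28. ] 0.00991878223437796
[ 1.02245574e-01  5.09829077e-01  2.00115035e+00  3.74295429e-05
  6.30591210e-01 -1.00276995e+00] 0.39884074584262297 0.0 [0.61261701 0.14551574 0.56003386]
```

The crop shows the fingertips ending above the module: the pad corners triangulate to about 26 mm behind the reported TCP. The fingers are shorter than stated, and the closure went over the top without touching. I'll open, lower in steps while watching the force, and regrip.

```bash
python3 -m handwheel '[[1,0,0,0,0],[1,0,0,0,0],[1,0,0,0,0],[1,0,0,0,0],[1,0,0,0.01,0],[1,0,0,0.02,0],[1,0,0,0.03,0],[1,0,0,0.03,0]]' 25
python3 - <<'E'
from h import *
w=snap('wrist')
g=cv2.cvtColor(w['frame'],cv2.COLOR_BGR2GRAY)
for v in(240,250,260,270,280):print(v,g[v,120:440:4].tolist())
E
```

```text
time: 6.18
eef_pos: [0.4554, 0.0935, -0.0006]
tcp_rot: [-0.725, -3.055, 0.001]
force: [-0.1, -0.5, 0.3]
width: 0.999
grip_force: 0.0
240 [178, 177, 180, 179, 178, 176, 119, 104, 106, 107, 105, 105, 105, 106, 106, 109, 107, 109, 106, 107, 107, 106, 110, 106, 108, 108, 96, 97, 94, 106, 120, 117, 118, 117, 120, 119, 101, 98, 102, 104, 117, 120, 119, 118, 118, 119, 119, 116, 117, 118, 121, 92, 92, 94, 92, 107, 105, 108, 117, 171, 106, 106, 107, 106, 106, 103, 104, 107, 107, 106, 102, 108, 111, 180, 179, 177, 178, 179, 180, 178]
250 [179, 179, 180, 178, 180, 179, 107, 106, 109, 105, 104, 107, 106, 106, 107, 104, 107, 105, 110, 108, 108, 106, 107, 107, 109, 107, 90, 94, 94, 94, 92, 82, 89, 117, 118, 117, 105, 105, 104, 107, 119, 117, 118, 118, 120, 117, 118, 115, 79, 83, 113, 93, 92, 91, 94, 106, 110, 108, 108, 104, 104, 106, 105, 107, 106, 104, 107, 108, 108, 107, 103, 103, 179, 177, 178, 177, 178, 177, 177, 179]
260 [177, 176, 176, 183, 181, 180, 179, 180, 177, 133, 111, 108, 105, 88, 96, 98, 103, 109, 108, 109, 108, 108, 111, 107, 104, 106, 98, 94, 92, 83, 117, 115, 119, 116, 115, 95, 1
[... 234 characters left out ...]
76, 179, 179, 180, 176, 176, 174, 149, 40, 39, 40, 4, 3, 2, 97, 106, 109, 106, 109, 109, 105, 117, 107, 100, 91, 87, 91, 117, 117, 117, 114, 104, 99, 98, 98, 100, 98, 97, 98, 95, 97, 100, 97, 114, 117, 116, 115, 114, 91, 95, 91, 176, 180, 180, 180, 177, 178, 178, 175, 179, 179, 164, 7, 1, 1, 37, 43, 39, 152, 176, 176, 179, 179, 177, 180, 180, 180]
280 [178, 178, 178, 177, 177, 177, 179, 9, 7, 42, 40, 40, 7, 7, 7, 2, 2, 50, 105, 106, 105, 108, 107, 106, 106, 108, 104, 92, 88, 86, 117, 119, 115, 113, 98, 96, 96, 98, 95, 97, 97, 99, 97, 98, 95, 97, 106, 113, 115, 117, 111, 92, 89, 92, 181, 180, 179, 177, 178, 181, 179, 180, 180, 178, 80, 6, 4, 0, 5, 4, 37, 40, 35, 8, 7, 174, 176, 178, 176, 177]
```

```bash
python3 -m handwheel '[[1,0,0,0.012,0],[1,0,0,0.024,0],[1,0,0,0.024,0]]' 25; python3 -m handwheel '[[0.4,0,0,0,0],[0.4,0,0,0,0],[0.4,0,0,0,0],[0.4,0,0,0,0],[0.4,0,0,0,0]]' 25
```

```text
time: 6.6
eef_pos: [0.4554, 0.0935, -0.0186]
tcp_rot: [-0.725, -3.056, 0.001]
force: [0.6, 0.5, 0.8]
width: 1.003
grip_force: 0.0
time: 7.22
eef_pos: [0.4561, 0.0935, -0.0176]
tcp_rot: [0.725, 3.056, 0.0]
force: [-1.0, -0.6, 5.5]
width: 0.578
grip_force: 26.7
```

Gripped (width 0.578, 27 N). I'll lift, turn to the placing yaw and hover over the dial so that the wrist camera looks straight down on the load nest.

```bash
python3 -m handwheel '[[0.4,0,0,-0.03,0],[0.4,0,0,-0.1,0],[0.4,0,0,-0.18,0],[0.4,0,0,-0.26,0],[0.4,0,0,-0.3,0],[0.4,0,0,-0.3,0]]' 25
python3 -m handwheel '[[0.4,-0.05,-0.06,0,0.3],[0.4,-0.1,-0.12,0,0.6],[0.4,-0.15,-0.18,0,0.9],[0.4,-0.2,-0.25,0,1],[0.4,-0.229,-0.293,0,1],[0.4,-0.229,-0.293,0,1]]' 25
python3 -m handwheel '[[0.4,0,0,0,0.35],[0.4,0,0,0,0.7],[0.4,0,0,0,1],[0.4,0,0,0,1]]' 25
python3 -m handwheel '[[0.4,0,0,0,0.21],[0.4,0,0,0,0.21],[0.4,0,0,0,0.21]]' 25
python3 - <<'E'
from h import *
o=snap('wrist','w4.png');print(robot.state()['eef_pos'],robot.state()['tcp_rot'],proj(o,[.511,-.087,.06]))
u,v=proj(o,[.511,-.087,.06]).astype(int)
C=o['frame'][v-70:v+70,u-93:u+93]
cv2.imwrite('pics/w4c.png',cv2.resize(C,None,fx=4,fy=4,interpolation=cv2.INTER_CUBIC));print(u-93,v-70)
E
```

```text
time: 7.98
eef_pos: [0.4568, 0.0936, 0.2089]
tcp_rot: [0.724, 3.053, 0.002]
force: [0.4, -0.0, -2.3]
width: 0.579
grip_force: 26.7
time: 8.72
eef_pos: [0.5099, -0.1821, 0.2049]
tcp_rot: [-1.462, -2.777, 0.001]
force: [-0.6, -0.2, -1.0]
width: 0.581
grip_force: 26.6
time: 9.22
eef_pos: [0.5102, -0.179, 0.2059]
tcp_rot: [-2.098, -2.335, 0.001]
force: [0.7, 1.7, -1.0]
width: 0.576
grip_force: 26.6
time: 9.6
eef_pos: [0.5105, -0.1796, 0.2068]
tcp_rot: [-2.217, -2.225, 0.0]
force: [0.5, -0.2, -1.8]
width: 0.584
grip_force: 26.6
[ 0.51055744 -0.17974704  0.20687002] [-2.21767102e+00 -2.22461477e+00  2.33306002e-04] [281.13198459 101.46793999]
188 31
```

View pics/w4c.png

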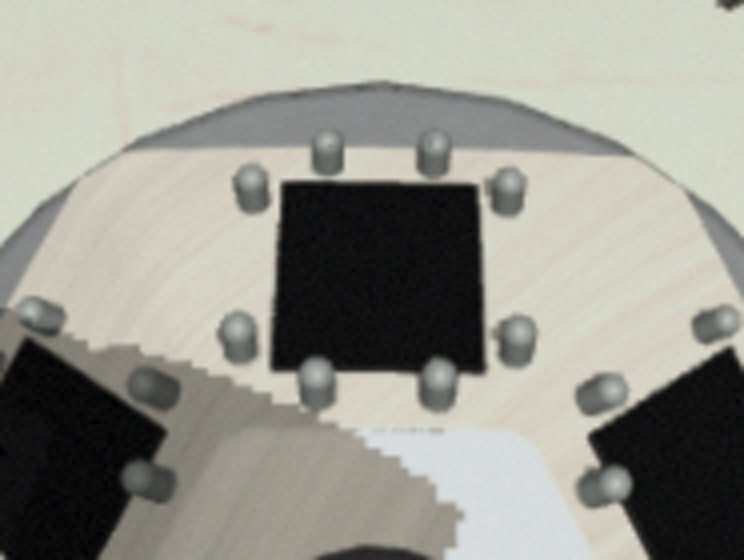

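The crop shows the empty load nest: eight pin tips round the black floor, four at crop (251,180), (328,140), (433,140), (508,182) and four at (238,325), (316,370), (438,370), (518,328). I'll fit the seat pose to those points.

```bash
cat > fit.py <<'E'
from h import *
from scipy.optimize import least_squares
o=snap('wrist')
tips=[(251,180),(328,140),(433,140),(508,182),(518,328),(438,370),(316,370),(238,325)]
px=np.array([(188+(a+.5)/4-.5,31+(b+.5)/4-.5) for a,b in tips])
# image left = tool -y = world -x ; seat y up the slope = image down
P=np.array([(30.5,-23),(13,-35.5),(-13,-35.5),(-30.5,-23),(-30.5,23),(-13,35.5),(13,35.5),(30.5,23)])/1000
def frame(yaw,pos):
    out=np.array([np.cos(yaw),np.sin(yaw),0]);t=np.radians(35)
    z=np.sin(t)*out+np.cos(t)*np.array([0,0,1]);y=-np.cos(t)*out+np.sin(t)*np.array([0,0,1]);x=np.cross(y,z)
    return x,y,z
def res(q,h,sg):
    x,y,z=frame(q[0],0);c=np.r_[q[1:3],q[3]]
    return np.r_[np.concatenate([proj(o,c+a*x+b*y+h*z)-p for (a,b),p in zip(P,px)]),(q[3]-.0587)/sg]
print('seat x dir',frame(np.pi/2,0)[0])
if frame(np.pi/2,0)[0][0]>0:P[:,0]*=-1
for h in(.0085,.0095):
  for sg in(.0005,.02):
    r=least_squares(res,[np.pi/2,.511,-.087,.0587],args=(h,sg),x_scale=[.01,.001,.001,.001]);print(h,sg,np.degrees(r.x[0]),r.x[1:],np.abs(r.fun).max())
q=r.x
s=robot.state();Rm=R.from_rotvec(s['tcp_rot']).as_matrix();print('y-yaw',np.degrees(np.arctan2(Rm[1,1],Rm[0,1])),s['eef_pos'])
f=[(283,183),(476,186),(485,371),(272,370)]
c=np.mean([onz(o,188+a/4-.4,31+b/4-.4,z) for (a,b),z in zip(f,(.0455,.0455,.072,.072))],0);print('floor centre',c)
E
python3 fit.py
```

```text
seat x dir [-1.000000e+00  6.123234e-17  0.000000e+00]
0.0085 0.0005 89.62034404861282 [ 0.51215819 -0.0839802   0.05874695] 0.7292158767230035
0.0085 0.02 89.62039652660722 [ 0.51215783 -0.08414626  0.06046136] 0.7172780798783549
0.0095 0.0005 89.62036843955374 [ 0.51215423 -0.08463108  0.0587258 ] 0.6531102102986779
0.0095 0.02 89.62039709817563 [ 0.51215403 -0.0847216   0.05966061] 0.7185706577163842
y-yaw 0.1348587809537695 [ 0.51060492 -0.17983639  0.20695786]
floor centre [ 0.51224634 -0.08425846  0.05875   ]
```

```bash
python3 -m handwheel '[[0.4,0.05,0.002,0,0.02],[0.4,0.1,0.002,0,0.02],[0.4,0.141,0.002,0.05,0.02],[0.4,0.141,0.002,0.11,0.02],[0.4,0.141,0.002,0.16,0.02],[0.4,0.141,0.002,0.185,0.02],[0.4,0.141,0.002,0.185,0.02]]' 25
cat > chk.py <<'E'
from h import *
w=snap('wrist');s=robot.state();T=R.from_rotvec(s['tcp_rot']).as_matrix()
f=w['frame'];h=cv2.cvtColor(f,cv2.COLOR_BGR2HSV);m=cv2.inRange(h,(12,90,60),(38,255,255));m[:150]=0;m[:,:220]=0;m[:,340:]=0
m=cv2.morphologyEx(m,cv2.MORPH_OPEN,np.ones((3,3)))
n,l,st,ce=cv2.connectedComponentsWithStats(m);i=1+np.argmax(st[1:,4]);print('led px',ce[i],st[i])
print('pred flat',proj(w,s['eef_pos']+T@[0,0,-.0473]),'tool mm at z-47.3',(totool(onz(w,*ce[i],s['eef_pos'][2]+.0473))*750).round(1))
print(s['eef_pos'],s['force'],s['width'])
E
python3 chk.py
```

```text
time: 10.58
eef_pos: [0.5114, -0.074, 0.0674]
tcp_rot: [-2.23, -2.21, 0.002]
force: [0.0, 0.1, 0.5]
width: 0.579
grip_force: 26.6
led px [281.95891065 296.15289059] [ 255  273   55   48 2093]
pred flat [279.20561119 301.83160616] tool mm at z-47.3 [  2.6   1.1 -47.3]
[ 0.5121509  -0.07419205  0.06843869] [ 0.18780044 -0.33244294  0.00951147] 0.5810796268510617
```

```bash
python3 -m handwheel '[[0.4,-0.0032,-0.0015,0,0],[0.4,-0.0032,-0.0015,0.006,0],[0.4,-0.0032,-0.0015,0.012,0],[0.4,-0.0032,-0.0015,0.017,0],[0.4,-0.0032,-0.0015,0.017,0]]' 20; python3 -m handwheel '[[0.4,0,0,0.003,0],[0.4,0,0,0.006,0],[0.4,0,0,0.006,0]]'; python3 chk.py
```

```text
time: 11.25
eef_pos: [0.5116, -0.0759, 0.0563]
tcp_rot: [2.232, 2.21, 0.002]
force: [-0.4, 5.9, 8.7]
width: 0.576
grip_force: 29.3
time: 11.62
eef_pos: [0.5117, -0.0756, 0.0521]
tcp_rot: [2.232, 2.21, 0.003]
force: [-0.3, 10.1, 12.1]
width: 0.581
grip_force: 31.4
led px [281.95368073 288.87799835] [ 254  262   57   54 2418]
pred flat [277.63534116 300.15524456] tool mm at z-47.3 [  5.2   1.7 -47.3]
[ 0.51173398 -0.07565441  0.05206247] [-1.3066607   9.90079438 13.15428969] 0.5809666205971458
```

The module is tilting in the grip as planned (LED aspect 0.87→0.95, force about 16 N along the slope normal). I'll keep going down.

```bash
python3 -m handwheel '[[0.4,0,0,0.003,0],[0.4,0,0,0.006,0],[0.4,0,0,0.006,0]]' 20; python3 -m handwheel '[[0.4,0,0,0.003,0],[0.4,0,0,0.005,0],[0.4,0,0,0.005,0]]' 20;python3 chk.py
```

```text
time: 12.05
eef_pos: [0.5117, -0.0757, 0.0476]
tcp_rot: [2.232, 2.21, 0.003]
force: [-1.6, 10.5, 12.0]
width: 0.582
grip_force: 33.5
time: 12.42
eef_pos: [0.5118, -0.0757, 0.0439]
tcp_rot: [2.232, 2.21, 0.003]
force: [-1.7, 9.6, 12.9]
width: 0.579
grip_force: 35.8
led px [282.03868472 280.74545455] [ 254  253   57   57 2585]
pred flat [277.65922005 300.18243618] tool mm at z-47.3 [  8.8   1.8 -47.3]
[ 0.5117817  -0.07574112  0.0439005 ] [-1.65427752  9.9892537  14.11737212] 0.5843563085432975
```

```bash
python3 -m handwheel '[[0.4,0,0,0.002,0],[0.4,0,0,0.004,0],[0.4,0,0,0.004,0]]' 20;python3 chk.py
python3 - <<'E'
from h import *
w=snap('wrist')['frame'][190:340,170:395];t=snap('top')['frame'][200:290,280:400];s=snap('scene')['frame'][190:260,270:400]
C=np.zeros((600,800,3),np.uint8);C[:300,:450]=cv2.resize(w,(450,300),interpolation=3);C[300:600,:400]=cv2.resize(t,(400,300));C[300:516,400:800]=cv2.resize(s,(400,216),interpolation=cv2.INTER_CUBIC)
cv2.imwrite('pics/p5.png',cv2.convertScaleAbs(C,alpha=1.3,beta=15))
E
```

```text
time: 12.85
eef_pos: [0.5124, -0.0758, 0.0417]
tcp_rot: [2.231, 2.209, 0.004]
force: [-3.2, 10.2, 22.8]
width: 0.581
grip_force: 38.2
led px [282.01953275 278.76828801] [ 254  251   58   57 2611]
pred flat [277.67317033 300.18049074] tool mm at z-47.3 [  9.7   1.7 -47.3]
[ 0.51240505 -0.07585494  0.04174394] [-3.08170833 10.06302288 22.43564611] 0.5767540676545759
```

View pics/p5.png

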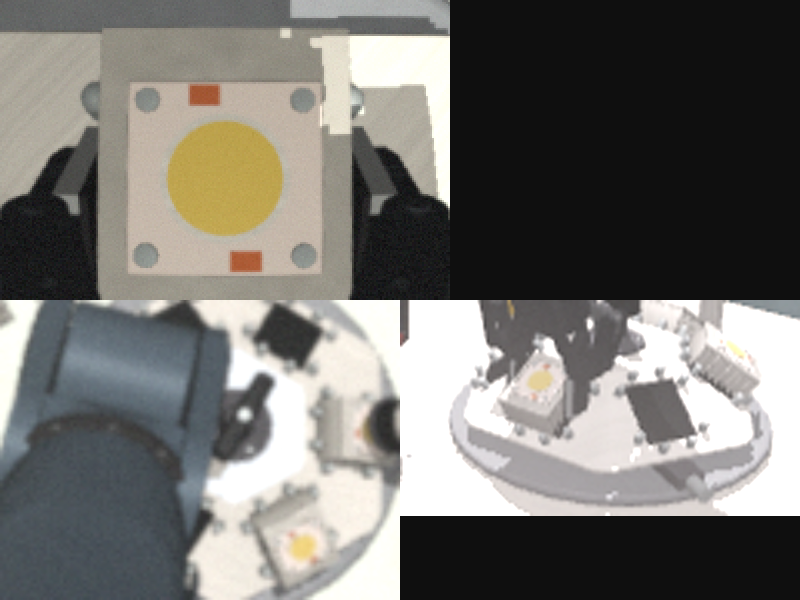

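```bash
cat > board.py <<'E'
from h import *
def board(o,px,S=.038):
    n=[];
    for u,v in px:
        d=o['Rm'].T@ray(o,u,v);n.append((d[0]/-d[2],-d[1]/-d[2]))
    a=S/2;obj=np.array([(-a,a,0),(a,a,0),(a,-a,0),(-a,-a,0)])
    out=[]
    ok,rv,tv,e=cv2.solvePnPGeneric(obj,np.array(n),np.eye(3),None,flags=cv2.SOLVEPNP_IPPE)
    F=np.diag([1,-1,-1.])
    for r,t,ee in zip(rv,tv,e):
        Rw=o['Rm']@F@R.from_rotvec(r.ravel()).as_matrix();p=o['eye']+o['Rm']@F@t.ravel();out.append((p,Rw[:,2],ee))
    return out
E
python3 - <<'E'
from board import *
o=snap('wrist')
print('seated led px',proj(o,[.5122,-.0673,.0833]))
for c in ([(128,82),(322,82),(322,275),(127,275)],):
  for p,n,e in board(o,[(170+a/2-.25,190+b/2-.25) for a,b in c]):print(p.round(4),n.round(3),np.degrees(np.arctan2(n[1],n[2])).round(1),e)
E
```

```text
seated led px [277.32861177 275.04321145]
[ 0.5143 -0.0658  0.0908] [0.042 0.389 0.92 ] 22.9 [0.00071598]
[ 0.514  -0.0655  0.0906] [-0.04   0.502  0.864] 30.2 [0.00199436]
```

The downhill end overhangs the lower pins (none of them show beyond it at the top of the crop), so the module is sitting on their tips. I'll ease up, shift uphill and press again.

```bash
python3 -m handwheel '[[0.4,0,0,-0.003,0],[0.4,-0.003,0,-0.003,0],[0.4,-0.005,0,-0.002,0],[0.4,-0.005,0,0,0],[0.4,-0.005,0,0.002,0],[0.4,-0.005,0,0.002,0]]' 20;python3 chk.py; python3 -m handwheel '[[0.4,0,0,0.002,0],[0.4,0,0,0.003,0],[0.4,0,0,0.003,0]]' 20;python3 chk.py
```

```text
time: 13.85
eef_pos: [0.5121, -0.0784, 0.0404]
tcp_rot: [-2.233, -2.209, -0.005]
force: [-4.0, 22.9, 30.3]
width: 0.583
grip_force: 51.1
led px [282.06212349 274.5753012 ] [ 253  246   59   58 2656]
pred flat [277.62569792 300.19117849] tool mm at z-47.3 [ 11.5   1.8 -47.3]
[ 0.51209464 -0.07844089  0.04040546] [-2.92185684 23.01185342 32.10815571] 0.5787490447840469
time: 14.28
eef_pos: [0.513, -0.0784, 0.04]
tcp_rot: [2.234, 2.207, 0.008]
force: [-8.5, 26.1, 55.2]
width: 0.579
grip_force: 59.9
led px [282.12561113 274.36893569] [ 253  246   59   58 2659]
pred flat [277.68622718 300.1659326 ] tool mm at z-47.3 [ 11.6   1.8 -47.3]
[ 0.51301408 -0.07841693  0.04004724] [-9.44976523 25.82887687 55.51248359] 0.5806037728580864
```

```bash
python3 -m handwheel '[[0.4,0,0,-0.003,0],[0.4,0,0,-0.004,0],[0.4,0,0,-0.004,0]]' 20
cat >> board.py <<'E'
def corners(o):
    f=o['frame'];g=cv2.cvtColor(f,cv2.COLOR_BGR2LAB)
    h=cv2.cvtColor(f,cv2.COLOR_BGR2HSV)
    m=cv2.inRange(h,(12,90,60),(38,255,255));m[:150]=0;m[:,:220]=0;m[:,340:]=0
    c=cv2.moments(m,True);c=(int(c['m10']/c['m00']),int(c['m01']/c['m00']))
    gr=g[...,0].astype(float)
    out={}
    # subpixel edges along rows/cols through the board
    def lines(axis,sign):
        pts=[]
        for k in range(-30,31,3):
            prof=[]
            for r in np.arange(40,62,.5):
                u,v=(c[0]+sign*r,c[1]+k) if axis==0 else (c[0]+k,c[1]+sign*r)
                prof.append(cv2.getRectSubPix(g[...,1:2].copy() if 0 else g[...,0].copy(),(3,3),(float(u),float(v))).mean())
            d=np.diff(prof);i=np.argmin(d)
            r=40+.5*i+.25;pts.append((c[0]+sign*r,c[1]+k) if axis==0 else (c[0]+k,c[1]+sign*r))
        vx,vy,x0,y0=cv2.fitLine(np.array(pts,np.float32),cv2.DIST_HUBER,0,.5,.01).ravel()
        return np.cross([x0,y0,1],[x0+vx,y0+vy,1])
    L,Rr,T,B=lines(0,-1),lines(0,1),lines(1,-1),lines(1,1)
    X=lambda a,b:(lambda p:p[:2]/p[2])(np.cross(a,b))
    return [X(L,T),X(Rr,T),X(Rr,B),X(L,B)]
if __name__=='__main__':
    o=snap('wrist');q=corners(o);print(np.round(q,1).tolist())
    for p,n,e in board(o,q):print(p.round(4),n.round(3),'tilt',np.degrees(np.arctan2(n[1],n[2])).round(1),e)
    v=o['frame'];
E
python3 board.py
python3 - <<'E'
import cv2
from h import *
g=cv2.cvtColor(snap('wrist')['frame'],cv2.COLOR_BGR2GRAY)
print(g[275,210:360:2].tolist());print(g[185:345:2,265].tolist())
E
```

```text
time: 14.7
eef_pos: [0.5118, -0.0786, 0.0405]
tcp_rot: [-2.233, -2.209, -0.004]
force: [-1.9, 19.9, 21.8]
width: 0.58
grip_force: 51.2
[[233.2, 227.1], [336.1, 227.2], [327.1, 323.5], [233.2, 323.1]]
[ 0.5142 -0.0664  0.092 ] [0.166 0.191 0.967] tilt 11.2 [0.00377255]
[ 0.5133 -0.0649  0.0919] [-0.162  0.65   0.743] tilt 41.2 [0.01087546]
[44, 45, 28, 9, 49, 96, 96, 95, 97, 95, 96, 93, 124, 127, 129, 126, 125, 124, 126, 126, 121, 121, 108, 108, 111, 109, 109, 108, 111, 108, 106, 109, 107, 110, 109, 108, 105, 109, 108, 107, 107, 109, 105, 107, 108, 109, 107, 107, 106, 109, 107, 119, 124, 126, 128, 128, 129, 127, 127, 125, 124, 101, 103, 102, 100, 99, 97, 99, 51, 3, 31, 46, 47, 44, 45]
[66, 65, 65, 68, 67, 66, 66, 66, 92, 94, 96, 95, 96, 97, 98, 94, 89, 91, 98, 96, 95, 101, 79, 72, 71, 75, 75, 121, 126, 127, 126, 120, 123, 114, 109, 105, 104, 108, 107, 107, 107, 107, 106, 110, 109, 108, 106, 107, 111, 111, 108, 108, 110, 109, 111, 108, 113, 125, 124, 125, 130, 128, 131, 127, 129, 130, 129, 131, 127, 124, 104, 105, 108, 106, 106, 104, 104, 103, 102, 102]
```

```bash
python3 -m handwheel '[[0.4,-0.001,0,-0.001,0],[0.4,-0.002,0,-0.0015,0],[0.4,-0.002,0,-0.0015,0]]' 20;python3 chk.py;  python3 -m handwheel '[[0.4,-0.001,0,-0.001,0],[0.4,-0.002,0,-0.0015,0],[0.4,-0.002,0,-0.0015,0]]' 20;python3 chk.py
```

```text
time: 15.18
eef_pos: [0.5113, -0.0789, 0.0408]
tcp_rot: [-2.232, -2.208, -0.005]
force: [1.1, 28.8, 12.9]
width: 0.584
grip_force: 51.1
led px [282.11294559 274.38386492] [ 253  246   59   58 2665]
pred flat [277.62156182 300.11054901] tool mm at z-47.3 [ 11.6   1.8 -47.3]
[ 0.5112384  -0.07891118  0.04082355] [ 0.42151383 28.9034923  14.19227492] 0.5786853159616163
time: 15.6
eef_pos: [0.5111, -0.0806, 0.0419]
tcp_rot: [-2.231, -2.208, -0.004]
force: [-0.5, 26.3, 14.6]
width: 0.576
grip_force: 53.1
led px [282.09804658 274.39406461] [ 253  246   59   58 2662]
pred flat [277.6587587  300.15215278] tool mm at z-47.3 [ 11.6   1.8 -47.3]
[ 0.51112903 -0.0805611   0.04191534] [ 0.72896493 26.87514401 14.2768126 ] 0.5787654913085694
```

```bash
python3 -m handwheel '[[0.4,0.001,0,-0.002,0],[0.4,0.001,0,-0.003,0],[0.4,0.001,0,-0.003,0]]' 20;  python3 -m handwheel '[[0.4,-0.001,0,-0.001,0],[0.4,-0.0015,0,-0.001,0],[0.4,-0.0015,0,-0.001,0]]' 20; python3 chk.py
python3 - <<'E'
from h import *
import subprocess
w=snap('wrist','w6.png')['frame'][180:345,170:395];s=snap('scene','s6.png')['frame'][200:250,290:350]
C=np.zeros((440,800,3),np.uint8);C[:330,:450]=cv2.resize(w,(450,330),interpolation=2);C[:300,450:800]=cv2.resize(s,(350,300),interpolation=cv2.INTER_CUBIC)
cv2.imwrite('pics/p6.png',cv2.convertScaleAbs(C,alpha=1.3,beta=5))
E
```

```text
time: 16.02
eef_pos: [0.5106, -0.0813, 0.043]
tcp_rot: [-2.231, -2.209, -0.001]
force: [1.8, 11.9, -3.0]
width: 0.581
grip_force: 40.1
time: 16.4
eef_pos: [0.5102, -0.0814, 0.0432]
tcp_rot: [-2.23, -2.208, -0.001]
force: [4.2, 19.0, -8.3]
width: 0.582
grip_force: 39.3
led px [282.08383459 274.49398496] [ 253  246   59   58 2660]
pred flat [277.62215834 300.09486215] tool mm at z-47.3 [ 11.5   1.8 -47.3]
[ 0.51017122 -0.08143296  0.04320778] [ 4.40724249 19.5719883  -7.93538887] 0.5802273924418545
```

Now the push is purely along the slope, so the module's upper end bears on the upper pins and the lower end must clear the lower ones. I'll relieve the push slightly and release gently so it drops in.

```bash
python3 -m handwheel '[[0.4,0.001,0,0,0],[0.4,0.001,0,0,0]]' 20; python3 -m handwheel '[[0.6,0,0,0,0],[0.63,0,0,0,0],[0.66,0,0,0,0],[0.66,0,0,0,0],[0.66,0,0,0,0]]' 20; python3 chk.py; python3 board.py
```

```text
time: 16.8
eef_pos: [0.5102, -0.0814, 0.0433]
tcp_rot: [-2.23, -2.208, -0.0]
force: [2.9, 13.6, -9.3]
width: 0.578
grip_force: 38.7
time: 17.42
eef_pos: [0.511, -0.0831, 0.0444]
tcp_rot: [2.233, 2.21, 0.0]
force: [0.2, 0.5, -0.3]
width: 0.658
grip_force: 0.0
led px [280.1894911 256.1481175] [ 253  229   56   55 2417]
pred flat [277.6968136  300.06990389] tool mm at z-47.3 [ 19.3   1.  -47.3]
[ 0.51099579 -0.08302198  0.04442043] [-0.68026459 -0.55321903 -0.19434918] 0.6631295576073805
[[240.7, 211.0], [338.6, 211.0], [342.3, 304.5], [209.8, 303.8]]
[ 0.5128 -0.0557  0.1089] [-0.152  0.849  0.506] tilt 59.2 [0.00732979]
[ 0.5136 -0.0567  0.1149] [ 0.148 -0.275  0.95 ] tilt -16.1 [0.03480048]
```

```bash
python3 -c "
from h import *
o=snap('wrist');print('seated led px',proj(o,[.5122,-.0673,.0833]))"
python3 -m handwheel '[[0.8,0,0,0,0],[0.85,0,0,0,0],[0.85,0,0,-0.03,0],[0.85,0,0,-0.1,0],[0.85,0,0,-0.17,0],[0.85,0,0,-0.215,0],[0.85,-0.06,0,-0.215,0],[0.85,-0.13,0,-0.215,0],[0.85,-0.13,0,-0.215,0],[0.85,-0.13,0,-0.215,0]]' 20
python3 - <<'E'
from h import *
o=snap('wrist','w7.png');t=snap('top','t7.png')
print('seated px',proj(o,[.5122,-.0673,.0833]),'led',end=' ')
h=cv2.cvtColor(o['frame'],cv2.COLOR_BGR2HSV);m=cv2.inRange(h,(15,70,60),(38,255,255));m[:40]=0;m[170:]=0;m[:,:230]=0;m[:,330:]=0
n,l,st,ce=cv2.connectedComponentsWithStats(m);i=1+np.argmax(st[1:,4]);print(ce[i],st[i]);print((onz(o,*ce[i],.0833)).round(4))
u,v=proj(o,[.511,-.087,.06]).astype(int);C=o['frame'][v-75:v+65,u-93:u+93];print(u-93,v-75)
s=snap('scene')['frame'][195:255,270:400]
D=np.zeros((600,744,3),np.uint8);D[:420,:558]=cv2.resize(C,(558,420),interpolation=2);D[420:,:390]=cv2.resize(s,(390,180),interpolation=2)
cv2.imwrite('pics/p7.png',D)
E
```

```text
seated led px [280.40847988 256.38381012]
time: 18.82
eef_pos: [0.5098, -0.1802, 0.2054]
tcp_rot: [-2.233, -2.209, 0.0]
force: [0.5, 1.4, 0.7]
width: 0.852
grip_force: 0.0
seated px [281.51926765  76.28172706] led [281.3984375  72.8359375] [269  64  26  19 384]
[ 0.5121 -0.0642  0.0833]
187 25
```

View pics/p7.png

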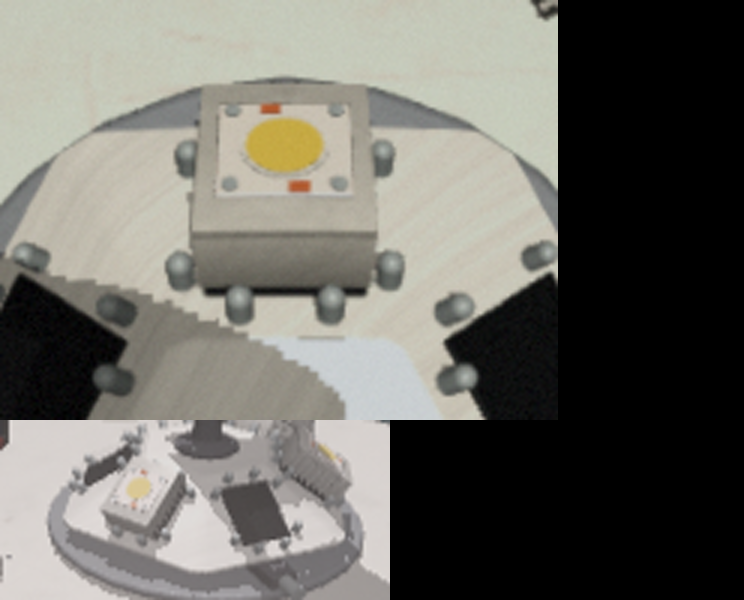

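The crop shows the module between its side pins with the LED outward. The two views disagree slightly on its height, so I'll check the seating numerically with the scene camera and against the module already seated.

```bash
cat > seat.py <<'E'
from h import *
def blob(o,c,r):
    h=cv2.cvtColor(o['frame'],cv2.COLOR_BGR2HSV);m=cv2.inRange(h,(15,60,60),(38,255,255))
    k=np.zeros_like(m);cv2.circle(k,tuple(int(x) for x in c),r,255,-1);m&=k
    n,l,st,ce=cv2.connectedComponentsWithStats(m)
    if n<2:return None,0
    i=1+np.argmax(st[1:,4]);return ce[i],st[i]
def tri(L):
    A=np.zeros((3,3));b=np.zeros(3)
    for o,p in L:
        d=ray(o,*p);d/=np.linalg.norm(d);M=np.eye(3)-np.outer(d,d);A+=M;b+=M@o['eye']
    return np.linalg.solve(A,b)
ax=np.array([.5116,-.1763])
def st(a,r=.109,z=.0833):
    a=np.radians(a);return np.r_[ax+r*np.array([np.cos(a),np.sin(a)]),z]
if __name__=='__main__':
    w,s,t=snap('wrist'),snap('scene'),snap('top')
    got=[]
    for o in(w,s,t):
        for nm,a in(('load',89.6),('ref',209.6)):
            e=proj(o,st(a));p,q=blob(o,e,18 if o['n']!='wrist' else 25)
            print(o['n'],nm,'seated',e.round(1),'seen',None if p is None else (p.round(1),q))
            if p is not None and nm=='load':got.append((o,p))
    for i in range(len(got)):
        for j in range(i):print(got[i][0]['n'],got[j][0]['n'],(tri([got[i],got[j]])-st(89.6)).round(4))
E
python3 seat.py
```

```text
wrist load seated [281.6  77. ] seen (array([281.2,  73.5]), array([268,  64,  27,  20, 397], dtype=int32))
wrist ref seated [184.7 255.6] seen (array([180.2, 255.2]), array([174, 248,  15,  17, 152], dtype=int32))
scene load seated [314.9 219. ] seen (array([315.8, 217.3]), array([312, 215,   8,   6,  37], dtype=int32))
scene ref seated [377.  207.5] seen (array([378.6, 205.4]), array([376, 204,   6,   4,  10], dtype=int32))
top load seated [308.4 236. ] seen (array([308.3, 236.4]), array([305, 233,   8,   8,  49], dtype=int32))
top ref seated [369.9 272.7] seen None
scene wrist [-0.0016  0.0013  0.0062]
top wrist [-0.0013  0.001   0.0091]
top scene [-0.0022  0.0001  0.0057]
```

Run:
```python
from board import *
o=snap('wrist')
f=cv2.resize(o['frame'],None,fx=4,fy=4,interpolation=cv2.INTER_CUBIC)
h=cv2.cvtColor(f,cv2.COLOR_BGR2HSV);m=cv2.inRange(h,(15,80,60),(38,255,255));m[:200]=0;m[440:]=0;m[:,:900]=0;m[:,1360:]=0
c=max(cv2.findContours(m,0,1)[0],key=cv2.contourArea);print('ellipse',cv2.fitEllipse(c))
pts=(c.reshape(-1,2)+.5)/4-.5
# LED disc: angles of contour points -> PnP-free tilt: fit plane n(tilt) such that disc is round
eye=o['eye'];D=np.array([ray(o,*p) for p in pts])
for z in(.0833,.088):
  best=[]
  for t in np.radians(np.arange(20,46,1.)):
    n=np.array([0,np.sin(t),np.cos(t)]);cc=cv2.fitEllipse(c)[0];d0=ray(o,(cc[0]+.5)/4-.5,(cc[1]+.5)/4-.5);p0=eye+d0*(z-eye[2])/d0[2]
    q=eye+D*((p0-eye)@n/(D@n))[:,None]
    e=np.array([np.cross(np.array([0,np.sin(t),np.cos(t)]),[1,0,0])]);uv=np.c_[q[:,0],q@e[0]]*1000
    el=cv2.fitEllipse(uv.astype(np.float32).reshape(-1,1,2));M=np.cov(uv.T);best.append((np.degrees(t).round(),(M[1,1]/M[0,0])**.5,el[1]))
  print(z,[(a,round(float(b),3),tuple(round(x,1) for x in d)) for a,b,d in best if a%3==0])
cr=[(218,105),(350,105),(355,196),(216,196)]
for p,n,e in board(o,[(187+(a+.5)/3-.5,25+(b+.5)/3-.5) for a,b in cr]):print(p.round(4),n.round(3),'tilt',np.degrees(np.arctan2(n[1],n[2])).round(1),e)
```

```text
ellipse ((1126.2099609375, 294.3211364746094), (72.67670440673828, 103.89710998535156), 89.45549774169922)
0.0833 [(np.float64(21.0), 0.94, (18.8, 22.3)), (np.float64(24.0), 0.972, (19.4, 22.3)), (np.float64(27.0), 1.009, (20.1, 22.3)), (np.float64(30.0), 1.051, (21.0, 22.3)), (np.float64(33.0), 1.101, (22.0, 22.3)), (np.float64(36.0), 1.159, (22.3, 23.1)), (np.float64(39.0), 1.227, (22.3, 24.5)), (np.float64(42.0), 1.307, (22.3, 26.1)), (np.float64(45.0), 1.403, (22.3, 28.0))]
0.088 [(np.float64(21.0), 0.94, (18.5, 22.0)), (np.float64(24.0), 0.972, (19.1, 22.0)), (np.float64(27.0), 1.009, (19.8, 22.0)), (np.float64(30.0), 1.051, (20.6, 22.0)), (np.float64(33.0), 1.101, (21.6, 22.0)), (np.float64(36.0), 1.159, (22.0, 22.8)), (np.float64(39.0), 1.227, (22.0, 24.1)), (np.float64(42.0), 1.307, (22.0, 25.7)), (np.float64(45.0), 1.403, (22.0, 27.6))]
[ 0.5125 -0.0658  0.0894] [0.017 0.595 0.803] tilt 36.5 [0.00083581]
[ 0.5124 -0.0673  0.0903] [-0.017 -0.828  0.561] tilt -55.9 [0.00431574]
```

The tilt measures 34–36° from two independent cues, and the height offset matches the module already seated. The loose module is therefore flat in its nest. Now the handle: turn the tool across the bar and come down over it.

```bash
python3 -m handwheel '[[0.85,0.004,0.002,0,-0.35],[0.85,0.004,0.002,0,-0.7],[0.85,0.004,0.002,0,-1],[0.85,0.004,0.002,0,-1]]' 40; python3 -m handwheel '[[0.85,0,0,0,-0.35],[0.85,0,0,0,-0.7],[0.85,0,0,0,-1],[0.85,0,0,0,-1]]'; python3 -m handwheel '[[0.85,0,0,0,-0.1],[0.85,0,0,0,-0.1]]'
python3 - <<'E'
from h import *
o=snap('wrist');s=robot.state();print(s['eef_pos'],s['q'][5])
g=cv2.cvtColor(o['frame'],cv2.COLOR_BGR2GRAY)
print('handle top px',proj(o,[.511,-.177,.157]))
for e in((37,0),(-37,0),(37,8),(37,-8)):print(e,proj(o,s['eef_pos']*[1,1,0]+[0,0,.157]+R.from_rotvec(s['tcp_rot']).as_matrix()@np.array([e[0],e[1],0])/1000))
for v in range(230,380,10):print(v,g[v,200:360:4].tolist())
E
```

```text
time: 19.68
eef_pos: [0.5116, -0.1773, 0.2057]
tcp_rot: [1.617, 2.693, 0.0]
force: [-0.6, -0.5, -0.1]
width: 0.851
grip_force: 0.0
time: 20.18
eef_pos: [0.5115, -0.1774, 0.2056]
tcp_rot: [0.905, 3.008, 0.0]
force: [-0.4, -0.6, -0.3]
width: 0.85
grip_force: 0.0
time: 20.42
eef_pos: [0.5115, -0.1774, 0.2057]
tcp_rot: [0.831, 3.03, 0.0]
force: [0.4, -0.0, -0.0]
width: 0.848
grip_force: 0.0
[ 0.51152486 -0.17743265  0.20564915] -1.4553356849671988
handle top px [279.64037797 224.85388912]
(37, 0) [279.41838038 171.31629287]
(-37, 0) [279.59077971 275.25087739]
(37, 8) [291.71731905 171.33427012]
(37, -8) [267.12638911 171.33917787]
230 [124, 119, 109, 112, 49, 174, 179, 189, 194, 197, 195, 196, 195, 197, 194, 195, 114, 61, 4, 35, 90, 82, 13, 11, 66, 145, 195, 195, 196, 198, 197, 198, 195, 197, 186, 178, 178, 27, 77, 15]
240 [136, 130, 122, 116, 108, 101, 124, 173, 177, 196, 196, 198, 197, 196, 197, 195, 198, 196, 2, 12, 10, 8, 10, 40, 195, 196, 196, 198, 196, 196, 195, 196, 193, 171, 175, 94, 10, 11, 8, 15]
250 [135, 138, 133, 126, 117, 109, 132, 136, 124, 171, 175, 196, 197, 194, 199, 1
[... 1621 characters left out ...]
3, 191, 191, 192, 191, 191, 192, 191, 190, 186, 187, 190, 192]
340 [177, 191, 189, 191, 190, 189, 189, 190, 190, 191, 191, 190, 191, 189, 190, 190, 191, 190, 191, 192, 190, 191, 189, 190, 190, 190, 186, 188, 190, 190, 191, 190, 188, 188, 187, 188, 191, 186, 190, 192]
350 [5, 6, 186, 184, 187, 187, 65, 11, 3, 1, 10, 12, 4, 7, 5, 13, 27, 82, 136, 183, 189, 189, 183, 137, 75, 33, 10, 10, 7, 11, 9, 1, 6, 7, 4, 67, 189, 190, 188, 191]
360 [5, 8, 5, 4, 10, 6, 4, 4, 6, 8, 10, 7, 7, 14, 7, 9, 5, 8, 8, 5, 11, 1, 11, 3, 4, 8, 9, 12, 9, 5, 6, 5, 2, 9, 4, 12, 5, 9, 7, 1]
370 [8, 0, 8, 9, 5, 9, 5, 10, 9, 13, 2, 11, 3, 0, 11, 8, 10, 8, 5, 7, 10, 12, 7, 7, 7, 6, 6, 6, 11, 9, 11, 4, 4, 11, 6, 8, 5, 5, 8, 7]
```

```bash
python3 -m handwheel '[[0.85,0,0,0.03,0],[0.85,0,0,0.07,0],[0.85,0,0,0.1,0],[0.85,0,0,0.123,0],[0.85,0,0,0.123,0]]' 40; python3 -m handwheel '[[0.1,0,0,0,0],[0.1,0,0,0,0],[0.1,0,0,0,0],[0.1,0,0,0,0],[0.1,0,0,0,0],[0.1,0,0,0,0],[0.1,0,0,0,0],[0.1,0,0,0,0]]' 40
```

```text
time: 21.1
eef_pos: [0.511, -0.1773, 0.1125]
tcp_rot: [-0.826, -3.029, -0.0]
force: [-0.3, 0.0, -0.1]
width: 0.845
grip_force: 0.0
time: 22.1
eef_pos: [0.5116, -0.1779, 0.114]
tcp_rot: [0.824, 3.031, -0.001]
force: [-3.3, -0.9, 7.5]
width: 0.173
grip_force: 40.3
```

```bash
python3 -m handwheel '[[0.1,0,0,0,-0.08],[0.1,0,0,0,-0.18],[0.1,0,0,0,-0.29],[0.1,0,0,0,-0.4],[0.1,0,0,0,-0.51],[0.1,0,0,0,-0.62],[0.1,0,0,0,-0.73],[0.1,0,0,0,-0.84],[0.1,0,0,0,-0.94],[0.1,0,0,0,-1]]' 40; python3 -m handwheel '[[0.1,0,0,0,-0.1],[0.1,0,0,0,-0.2],[0.1,0,0,0,-0.3],[0.1,0,0,0,-0.4],[0.1,0,0,0,-0.5],[0.1,0,0,0,-0.6],[0.1,0,0,0,-0.7],[0.1,0,0,0,-0.8],[0.1,0,0,0,-0.9],[0.1,0,0,0,-1]]'; python3 -m handwheel '[[0.1,0,0,0,-0.05],[0.1,0,0,0,-0.09],[0.1,0,0,0,-0.09],[0.1,0,0,0,-0.09]]'; python3 -c "
from h import *
s=robot.state();print(s['q'][5],s['wrist_torque'],s['force'],np.degrees(2*np.arctan2(s['tcp_rot'][1],s['tcp_rot'][0]))-90)"
```

```text
time: 23.35
eef_pos: [0.5119, -0.1769, 0.114]
tcp_rot: [0.048, 3.14, 0.002]
force: [-1.0, 5.3, 6.6]
width: 0.178
grip_force: 40.4
time: 24.6
eef_pos: [0.5116, -0.1758, 0.114]
tcp_rot: [-0.732, 3.054, 0.004]
force: [-2.3, 12.9, 9.7]
width: 0.177
grip_force: 40.9
time: 25.1
eef_pos: [0.5116, -0.1757, 0.114]
tcp_rot: [-0.798, 3.038, 0.004]
force: [-2.1, 12.1, 9.9]
width: 0.179
grip_force: 40.9
-2.504937007013586 [2.04368123 0.26380862 0.02002637] [-2.05764856 12.09139844  9.90200871] 119.45375295788077
```

```bash
python3 -m handwheel '[[0.85,0,0,0,0],[0.85,0,0,0,0],[0.85,0,0,0,0],[0.85,0,0,0,0],[0.85,0,0,0,0],[0.85,0,0,0,0],[0.85,0,0,-0.04,0],[0.85,0,0,-0.1,0],[0.85,0,0,-0.17,0],[0.85,0,0,-0.2,0]]' 40; python3 -m handwheel '[[0.85,0.05,0,-0.02,0],[0.85,0.1,0,-0.04,0],[0.85,0.15,0,-0.04,0],[0.85,0.15,0,-0.04,0],[0.85,0.15,0,-0.04,0]]'
python3 - <<'E'
from seat import *
S,T,W=snap('scene','s8.png'),snap('top','t8.png'),snap('wrist','w8.png')
s=robot.state();print(s['time'],s['eef_pos'])
for o in(S,T,W):
    for nm,a in(('load',89.6),('next',149.6),('209',209.6)):
        e=proj(o,st(a,.110,.089));p,q=blob(o,e,16);print(o['n'],nm,e.round(1),'seen',None if p is None else (p.round(1),q[4],onz(o,*p,.089).round(4)))
print('expected',st(149.6,.110,.089))
E
```

```text
time: 26.35
eef_pos: [0.5122, -0.1778, 0.2665]
tcp_rot: [-0.798, 3.035, -0.004]
force: [-0.5, -0.0, -0.1]
width: 0.85
grip_force: 0.0
time: 26.98
eef_pos: [0.4139, -0.2327, 0.2934]
tcp_rot: [-0.798, 3.038, -0.0]
force: [1.0, -0.0, 0.8]
width: 0.851
grip_force: 0.0
27.125 [ 0.41412428 -0.23242963  0.2932124 ]
scene load [314.7 217.1] seen None
scene next [357.7 219.7] seen (array([359.1, 220. ]), np.int32(41), array([ 0.4132, -0.1216,  0.089 ]))
scene 209 [377.6 205.6] seen None
top load [308.1 235.7] seen None
top next [328.5 272.1] seen (array([328.8, 273. ]), np.int32(55), array([ 0.4143, -0.1214,  0.089 ]))
top 209 [370.4 272.9] seen None
wrist load [354.  310.5] seen None
wrist next [361.3 232.5] seen (array([362.5, 232. ]), np.int32(209), array([ 0.4155, -0.1197,  0.089 ]))
wrist 209 [282.5 187.1] seen None
expected [ 0.4167235  -0.12063629  0.089     ]
```

The module is at the next station in all three views. One last comparison of its LED height and radius with a factory-seated module, now clear of the meter at 329.6°.

Run:
```python
from seat import *
S,T,W=snap('scene'),snap('top'),snap('wrist')
for nm,a in(('next',149.6),('old',329.6)):
    L=[]
    for o in(S,T,W):
        p,q=blob(o,proj(o,st(a,.110,.089)),16)
        if p is not None:L.append((o,p));print(nm,o['n'],p.round(1),q[4])
    for i in range(len(L)):
        for j in range(i):
            x=tri([L[i],L[j]]);print(nm,L[i][0]['n'],L[j][0]['n'],x.round(4),'r',np.hypot(*(x[:2]-ax)).round(4))
```

```text
next scene [359.1 220. ] 41
next top [328.9 273.2] 56
next wrist [362.2 232.1] 202
next top scene [ 0.4137 -0.1219  0.0888] r 0.112
next wrist scene [ 0.4142 -0.1207  0.0896] r 0.1121
next wrist top [ 0.4143 -0.1216  0.0935] r 0.1116
old scene [309.8 189.3] 91
old top [370.5 202.7] 44
old wrist [211.7 310.8] 112
old top scene [ 0.6189 -0.2253  0.0877] r 0.1179
old wrist scene [ 0.6277 -0.226   0.0787] r 0.1263
old wrist top [ 0.6025 -0.2324  0.0947] r 0.1068
```

The height is within about 1 mm of the factory-seated module (0.0935 against 0.0947 in the same camera pair). That means it is seated and the dial is in its click, with the arm clear.

```bash
python3 -c "
from rig import order
print(order.sign_off())"
```

```text
the job is handed in; nothing more can be done
None
```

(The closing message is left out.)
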